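# Film the two faults of a battery pack

### The arm

A 6-joint arm with a two-finger parallel gripper is mounted at the origin on the work surface. World frame = base frame: x ahead of the robot, y to its left, z up, the work surface at z = 0. Lengths are in mm, angles in rad, forces in N, time in s.
With the tool pointing down it reaches from about 350 to 775 mm from the base axis. Payload 7.3 kg.
Tool frame: the origin (TCP) lies between the finger pads, 19 mm behind the fingertips; this is the grasp point; z points along the fingers, y is the line along which they close (so a half turn about z gives the same grasp; the last joint's range is limited). The gripper opens to 92 mm and grips with 3 to 60 N. Pads are 19 mm wide; open, the fingers measure 130 mm over their backs; the gripper's body (75 mm by 190 mm) begins 47 mm behind the grasp point.
Start: joints at [1.176, 0.342, 1.524, -0, 1.275, -0.146], TCP at [129.26, 508.857, 245.541] pointing down, gripper open.
Joint ranges: [-2.53, 2.53], [-0.77, 2.02], [0.04, 2.7], [-1, 4.14], [0.28, 2.66], [-3.11, 3.11]. Speed limits (rad/s): [2.57, 2.57, 3.14, 3.14, 3.14, 3.14].

### API

Orientations are given as [roll, pitch, yaw] about the fixed x, y, z axes, in that order (R = Rz(yaw) Ry(pitch) Rx(roll)).
In Python, from plant import bot gives the robot as it stands.
- The arm moves only by the tool servo_tool, never from a script. Its argument "deltas" is a list of rows, each a list of 2 entries, a list of its own where there are three numbers: the shift along the tool's x, y, z in m, then the turn, a rotation vector about the tool's x, y, z in degrees. A call has 1 to 20 rows; each row shifts and turns the commanded pose from where the row before left it, along the tool's axes as they then stand; what a row does not reach is not made up. A row lasts 1/8 s, in which the tool goes at most 62.5 mm and 10.7 degrees, less where a joint would pass 70% of its speed; a pose out of reach is approached as far as the arm can. A call with a gripper value outside its range is refused whole. "fingers" is the opening, from 0 (shut) to 1 (fully open), set as the call begins (left out, the last holds). The fingers move at their own pace and stop on an object; the grip force is fixed at half the most. Time passes only in rows, so rows that do not move let the fingers close. It gives the time, the measured TCP pose, the force, the opening and the grip force at its end, in the units of the state.
- bot.get_obs(): the state, without advancing time (a new reading comes with each control period).
- bot.capture(name): name is "scene" or "top" or "wrist"; returns the picture (480x640x3 uint8, red, green, blue); there is no depth.
- bot.camera_model(name): a dict with "mtx" (3x3 intrinsics, pixels), "xyz" and "rotation" of the camera in the world. Camera axes: x right, y down, z forward; pixel columns grow to the right and rows downward; lengths in mm; the calibration is good to about 2 mm. A picture is of the moment at which its call begins: read the wrist's pose just before it. camera_model takes no time and is no camera call; for the wrist camera it gives the pose at the moment of the call.
- bot.close_job(): hands the job in; it is judged then, once.
The state is a dict: "time": time; "joint_positions": joint angles; "dq": joint speeds; "tau": joint torques, N m; "tool_pos": TCP position; "tcp_rot": TCP orientation; "contact_force": force on the tool from outside, world axes, zero at the start; "moment": the same for the moment, N m; "grip_width": finger opening in mm; "finger_force": force on a finger pad.
Only numpy, scipy, OpenCV 4.12 (cv2) and the standard library are available. Lean on these libraries where they do the work, as an engineer would, in place of code of your own. Each camera call takes 0.05 s, during which the arm holds its last target. There are 200 camera calls.

### The job

Film the two faults of the battery pack for the repair report: press the recorder's big round button fully down and let it go to start filming, point at the empty seat in the pack, next at the cell that stands higher than all the others, and press the same big button again to stop filming. To point, bring the fingertips straight down over the middle of the thing, one to three centimetres above it (for the empty seat, above the level of the cell tops around it), and keep still there for two seconds. Touch nothing except the recorder's big button: no cell is pressed, shifted or lifted, and the small buttons stay alone.

Things in the scene. Friction and masses are not known exactly. Their poses are not given: they have to be found in the camera images.
- pack: Battery pack in assembly, fixed: 4 x 5 upright blue cells (32 mm across, 70 mm long) in black brackets, seats 36 mm apart, on a yellow board 172 mm (x) by 208 mm (y). Origin: centre of the board's underside; z up, y along the rows of 5. Ordinary cell tops (steel caps) are 76 mm above the bench. One seat is empty and one cell stands 15 mm proud; where differs.
- proud_cell: The cell that stands higher than all the others, 32 mm across, loose in its seat (about 4 mm of play). It looks like the others except that its top is 15 mm higher. Origin: on its axis, 85 mm below its top, z up.
- proud_cell_top (a point): Centre of the top of the cell that stands proud, 91 mm above the bench, z up.
- empty_seat_mouth (a point): The empty seat: an open round pit 32 mm across and 70 mm deep among the cells. This point is its centre, in the air at the level of the tops of the ordinary cells around it, 76 mm above the bench, z up.
- recorder: Black bench video recorder, a flat box 110 mm (x) by 180 mm (y) by 42 mm high, fixed. Origin: centre of its underside, z up. On top: a dark screen (-y side), one big round steel button (6 mm to -x and 56 mm to +y of the origin) and a row of three small steel buttons, 12 mm across, in front of the screen (36 mm to -x of the origin).
- rec_button_top (a point): Centre of the top face of the big round button, 31 mm across, standing 9 mm above the recorder's top and 51 mm above the bench when not pressed. It is pressed straight down.
- rec_button (a joint): Travel of the big button in m: 0 up, 0.005 fully down; counts as pressed beyond 0.0035. A spring lifts it back; it starts to move at 1.2 N and is fully down at 4 N.
- menu0 (a joint): Travel of the small button farthest from the big one: 0 up, 0.0025 down. Leave alone.
- menu1 (a joint): Travel of the middle small button: 0 up, 0.0025 down. Leave alone.
- menu2 (a joint): Travel of the small button nearest the big one, 69 mm from it centre to centre: 0 up, 0.0025 down. Leave alone.
Not all that is in view belongs to the job. What is shaped like the recorder but turquoise is not meant.

How it is judged:
By the outcome, as a careful person would: the job done as asked, in the order asked, and still so for the second after the job is handed in, with the robot touching nothing.
It also fails if it takes over 56 s, if anything falls off the work surface, if the arm or the gripper's body presses on something with over 40 N, if the wrist force passes 120 N, or if a joint passes its speed limit or range.

## Working session

There is one attempt and no reset: what is moved stays moved. The work goes in short steps, Python scripts to look and compute and a tool call to move; the robot and the scene stay as the last step left them, time stands still between calls to the robot, and variables do not carry over. Pictures are saved under pics/ and viewed, at most 10 in all, crops included, and the job is handed in when it is done.

Besides the shell and the picture viewer there is one more tool, called after "Call:" by a JSON object that holds its "api" and its "payload". servo_tool: Moves the arm, as the interface text tells. Its arguments: {"type":"object","properties":{"deltas":{"type":"array"},"fingers":{"type":"number"}},"required":["deltas"]}

```bash
mkdir -p pics && python3 - <<'E'
from plant import bot
import cv2
o=bot.get_obs();print(o['time'],o['tool_pos'],o['tcp_rot'],o['grip_width'],o['contact_force'])
for n in("top","scene"):
    cv2.imwrite(f"pics/{n}0.png",bot.capture(n)[:,:,::-1]);m=bot.camera_model(n);print(m)
E
```

```text
0.0 [129.11010329 508.48953196 244.84611946] [-3.14008698e+00 -2.23149557e-04  2.89279911e+00] 91.75184674025428 [-0.32112048 -0.63998335  0.42541502]
{'mtx': array([[449.54116266,   0.        , 320.48258348],
       [  0.        , 449.54116266, 243.40033371],
       [  0.        ,   0.        ,   1.        ]]), 'xyz': array([403.54572189, -93.26460021, 848.75704458]), 'rotation': array([-3.06678847e+00,  2.59981955e-03, -1.57383705e+00])}
{'mtx': array([[468.49034463,   0.        , 318.73916378],
       [  0.        , 468.49034463, 235.03421005],
       [  0.        ,   0.        ,   1.        ]]), 'xyz': array([1152.84350126,  -46.87223929,  592.45092102]), 'rotation': array([-2.21592093,  0.0234001 ,  1.62984013])}
```

View pics/top0.png

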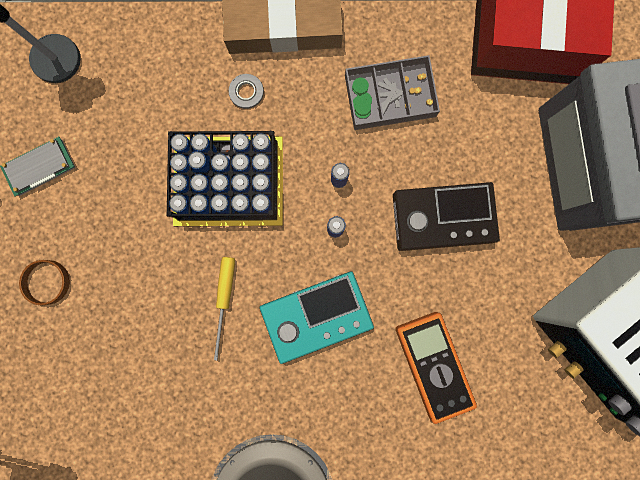

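View pics/scene0.png

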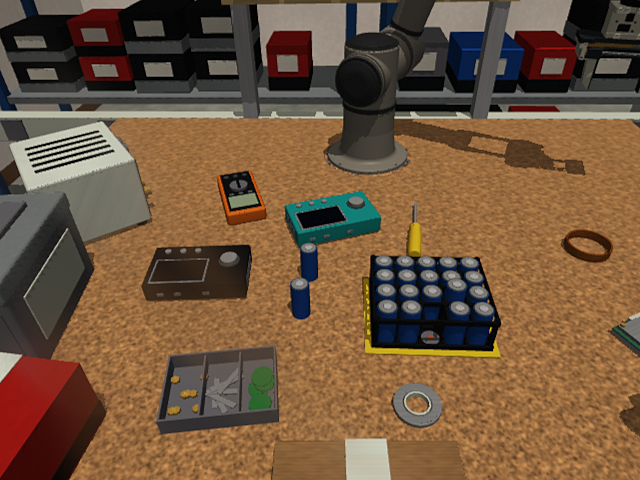

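The top view shows the pack around (222,172) with the empty seat at about (222,143). The proud cell is probably at (197,160). The black recorder's big button is at (418,221). I'll measure these and zoom in.

```bash
cat > h.py <<'E'
import numpy as np,cv2
from scipy.spatial.transform import Rotation as R
def ray(m,p,z):
    d=R.from_euler('xyz',m['rotation']).as_matrix()@np.linalg.solve(m['mtx'],[p[0],p[1],1.])
    return m['xyz']+d*(z-m['xyz'][2])/d[2]
def proj(m,X):
    c=R.from_euler('xyz',m['rotation']).as_matrix().T@(np.array(X)-m['xyz']); u=m['mtx']@c; return u[:2]/u[2]
E
python3 - <<'E'
from plant import bot
from h import *
m=bot.camera_model("top");t=cv2.imread("pics/top0.png");s=cv2.imread("pics/scene0.png")
hsv=cv2.cvtColor(t,cv2.COLOR_BGR2HSV)
msk=((hsv[...,1]<50)&(hsv[...,2]>110)).astype(np.uint8)
n,l,st,c=cv2.connectedComponentsWithStats(msk)
for i in range(1,n):
    x,y=c[i]
    if st[i,4]>25 and 160<x<290 and 125<y<225: print('cap',c[i].round(1),st[i,4],ray(m,c[i],76)[:2].round(1))
    if 395<x<500 and 180<y<250 and st[i,4]>8: print('rec',c[i].round(1),st[i],ray(m,c[i],51)[:2].round(1))
a=cv2.resize(t[120:240,155:295],None,fx=4,fy=4,interpolation=2);b=cv2.resize(s[245:365,355:505],None,fx=4,fy=4,interpolation=2)
cv2.imwrite("pics/a.png",a);cv2.imwrite("pics/b.png",b)
E
```

```text
cap [178.3 141.8] 185 [641.1 157.5]
cap [199.  141.5] 184 [641.4 121.3]
cap [239.9 141.1] 183 [641.9  49.5]
cap [260.4 141. ] 188 [642.   13.5]
cap [226.1 147.3] 32 [630.8  73.5]
cap [196.2 159.5] 193 [609.3 125.6]
cap [178.  161.8] 184 [605.4 157.4]
cap [219.2 161.6] 189 [605.5  85.3]
cap [239.7 161.4] 188 [605.7  49.4]
cap [260.2 161.4] 192 [605.6  13.4]
cap [177.6 182.1] 189 [569.4 157.2]
cap [198.3 182. ] 187 [569.4 121.2]
cap [219.  181.9] 189 [569.4  85.1]
cap [239.5 181.9] 189 [569.4  49.3]
cap [260.1 181.6] 189 [569.9  13.5]
rec [461.8 204.3] [435 185  57  39 310] [ 532.7 -344.6]
cap [177.3 202.4] 191 [533.7 157.1]
cap [198.  202.4] 190 [533.5 121.1]
cap [218.6 202.3] 191 [533.6  85.2]
cap [239.3 202.2] 194 [533.7  49.3]
cap [260.1 202.1] 190 [533.8  13.2]
rec [417.9 220.5] [410 213  17  16 224] [ 503.9 -265.5]
rec [484.3 231.8] [482 229   6   7  32] [ 483.1 -383.2]
rec [468.6 233.2] [466 230   6   7  30] [ 480.8 -355.2]
rec [453.4 234.5] [451 232   6   6  31] [ 478.4 -328.2]
```

View pics/a.png

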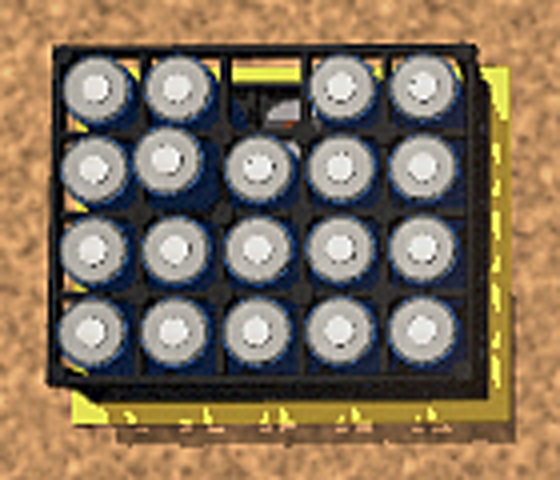

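View pics/b.png

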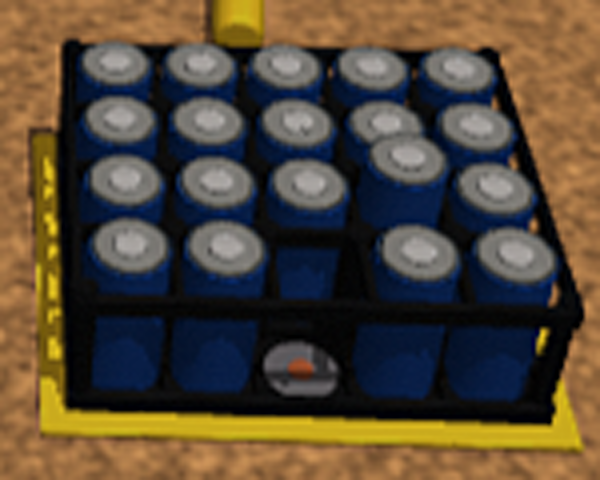

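The close-ups confirm both faults. The empty seat is in the far row, middle column, with its mouth at (641.6, 85.4). The proud cell is in the second row, second from the left; cast at z=91 it lies at (605.3, 121.4). The button is at (504, -265.5), so I go there first with the fingers shut.

Call:
{"api": "servo_tool", "payload": {"deltas": [[[-0.0367, -0.0258, 0], [0, 0, 0]], [[-0.0367, -0.0258, 0], [0, 0, 0]], [[-0.0367, -0.0258, 0], [0, 0, 0]], [[-0.0367, -0.0258, 0], [0, 0, 0]], [[-0.0367, -0.0258, 0], [0, 0, 0]], [[-0.0367, -0.0258, 0], [0, 0, 0]], [[-0.0367, -0.0258, 0], [0, 0, 0]], [[-0.0367, -0.0258, 0], [0, 0, 0]], [[-0.0367, -0.0258, 0], [0, 0, 0]], [[-0.0367, -0.0258, 0], [0, 0, 0]], [[-0.0367, -0.0258, 0], [0, 0, 0]], [[-0.0367, -0.0258, 0], [0, 0, 0]], [[-0.0142, -0.0435, 0.016], [0, 0, 0]], [[-0.0142, -0.0435, 0.016], [0, 0, 0]], [[-0.0142, -0.0435, 0.016], [0, 0, 0]], [[-0.0142, -0.0435, 0.016], [0, 0, 0]], [[-0.0142, -0.0435, 0.016], [0, 0, 0]], [[-0.0142, -0.0435, 0.016], [0, 0, 0]], [[-0.0142, -0.0435, 0.016], [0, 0, 0]], [[-0.0142, -0.0435, 0.016], [0, 0, 0]]], "fingers": 0}}

```text
time: 2.6
tool_pos: [504.1, -266.3, 116.6]
tcp_rot: [3.141, -0.001, 2.893]
contact_force: [-0.1, -0.3, -0.4]
grip_width: 0.7
finger_force: 0.0
```

Call:
{"api": "servo_tool", "payload": {"deltas": [[[0, 0, 0], [0, 0, 0]], [[0, 0, 0], [0, 0, 0]]]}}

```text
time: 2.85
tool_pos: [503.9, -264.3, 117.1]
tcp_rot: [3.141, -0.001, 2.892]
contact_force: [-0.1, 0.2, 0.4]
grip_width: 0.6
finger_force: 0.0
```

Call:
{"api": "servo_tool", "payload": {"deltas": [[[0, 0, 0.014], [0, 0, 0]], [[0, 0, 0.014], [0, 0, 0]], [[0, 0, 0.012], [0, 0, 0]], [[0, 0, 0.003], [0, 0, 0]], [[0, 0, 0.003], [0, 0, 0]], [[0, 0, 0.002], [0, 0, 0]], [[0, 0, 0.002], [0, 0, 0]], [[0, 0, 0.002], [0, 0, 0]], [[0, 0, 0], [0, 0, 0]], [[0, 0, 0], [0, 0, 0]]]}}

```text
time: 4.1
tool_pos: [504.4, -265.0, 65.8]
tcp_rot: [-3.141, 0.001, 2.893]
contact_force: [-0.1, 1.1, 3.8]
grip_width: 0.3
finger_force: 1.7
```

Nearly at full travel, so I press 2 mm more to be sure.

Call:
{"api": "servo_tool", "payload": {"deltas": [[[0, 0, 0.001], [0, 0, 0]], [[0, 0, 0.001], [0, 0, 0]], [[0, 0, 0], [0, 0, 0]], [[0, 0, 0], [0, 0, 0]]]}}

```text
time: 4.6
tool_pos: [504.5, -265.0, 64.9]
tcp_rot: [-3.141, 0.001, 2.893]
contact_force: [-2.9, 2.8, 13.8]
grip_width: 0.2
finger_force: 6.7
```

Call:
{"api": "servo_tool", "payload": {"deltas": [[[0, 0, -0.005], [0, 0, 0]], [[0, 0, -0.01], [0, 0, 0]], [[0, 0, -0.025], [0, 0, 0]], [[0, 0, -0.03], [0, 0, 0]], [[0, 0, -0.03], [0, 0, 0]], [[-0.0052, 0.0415, 0], [0, 0, 0]], [[-0.0052, 0.0415, 0], [0, 0, 0]], [[-0.0052, 0.0415, 0], [0, 0, 0]], [[-0.0052, 0.0415, 0], [0, 0, 0]], [[-0.0052, 0.0415, 0], [0, 0, 0]], [[-0.0052, 0.0415, 0], [0, 0, 0]], [[-0.0052, 0.0415, 0], [0, 0, 0]], [[-0.0052, 0.0415, 0], [0, 0, 0]], [[-0.0052, 0.0415, 0], [0, 0, 0]], [[0, 0, 0], [0, 0, 0]], [[0, 0, 0], [0, 0, 0]]]}}

```text
time: 6.6
tool_pos: [641.2, 85.2, 163.2]
tcp_rot: [-3.141, -0.001, 2.893]
contact_force: [0.4, 0.2, -0.3]
grip_width: 0.5
finger_force: 0.0
```

```bash
python3 - <<'E'
from plant import bot
from h import *
o=bot.get_obs();print(o['time'],o['tool_pos'],o['contact_force'])
m=bot.camera_model("wrist");im=bot.capture("wrist")[:,:,::-1].copy()
for X in([641.6,85.4,76],[605.3,121.4,91]):
    p=proj(m,X);print(p);cv2.drawMarker(im,tuple(int(v) for v in p),(0,0,255),0,20,2)
cv2.imwrite("pics/w1.png",im)
E
```

```text
6.6 [641.22026888  85.17590991 163.18902871] [ 0.4484261   0.21292407 -0.29139286]
[323.9347807  254.27597621]
[370.51904361 187.99207954]
```

View pics/w1.png

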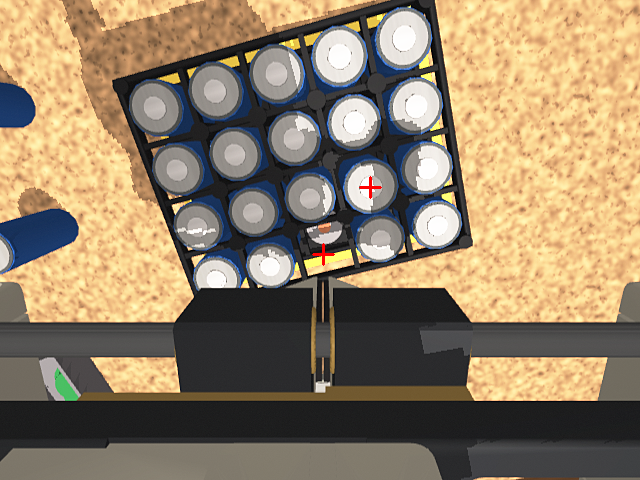

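The wrist view shows the marks on the empty seat (324,254) and on the middle of the proud cap (370,188), so both positions hold. I lower to about 21 mm above the seat and hold.

Call:
{"api": "servo_tool", "payload": {"deltas": [[[0, 0, 0.016], [0, 0, 0]], [[0, 0, 0.016], [0, 0, 0]], [[0, 0, 0.014], [0, 0, 0]], [[0, 0, 0], [0, 0, 0]], [[0, 0, 0], [0, 0, 0]], [[0, 0, 0], [0, 0, 0]], [[0, 0, 0], [0, 0, 0]]]}}

```text
time: 7.52
tool_pos: [641.8, 85.6, 118.1]
tcp_rot: [3.141, 0.001, 2.893]
contact_force: [0.0, -0.0, -0.3]
grip_width: 0.4
finger_force: 0.0
```

Call:
{"api": "servo_tool", "payload": {"deltas": [[[0, 0, 0], [0, 0, 0]], [[0, 0, 0], [0, 0, 0]], [[0, 0, 0], [0, 0, 0]], [[0, 0, 0], [0, 0, 0]], [[0, 0, 0], [0, 0, 0]], [[0, 0, 0], [0, 0, 0]], [[0, 0, 0], [0, 0, 0]], [[0, 0, 0], [0, 0, 0]], [[0, 0, 0], [0, 0, 0]], [[0, 0, 0], [0, 0, 0]], [[0, 0, 0], [0, 0, 0]], [[0, 0, 0], [0, 0, 0]], [[0, 0, 0], [0, 0, 0]], [[0, 0, 0], [0, 0, 0]], [[0, 0, 0], [0, 0, 0]], [[0, 0, 0], [0, 0, 0]], [[0, 0, 0], [0, 0, 0]], [[0, 0, 0], [0, 0, 0]], [[0, 0, 0], [0, 0, 0]], [[0, 0, 0], [0, 0, 0]]]}}

```text
time: 10.02
tool_pos: [641.6, 85.6, 117.5]
tcp_rot: [3.142, 0.0, 2.893]
contact_force: [0.3, 0.4, 0.1]
grip_width: 0.4
finger_force: 0.0
```

Call:
{"api": "servo_tool", "payload": {"deltas": [[[0, 0, -0.02], [0, 0, 0]], [[0, 0, -0.02], [0, 0, 0]], [[0.022, 0.013, 0], [0, 0, 0]], [[0.022, 0.013, 0], [0, 0, 0]], [[0, 0, 0], [0, 0, 0]], [[0, 0, 0.014], [0, 0, 0]], [[0, 0, 0.013], [0, 0, 0]], [[0, 0, 0], [0, 0, 0]], [[0, 0, 0], [0, 0, 0]], [[0, 0, 0], [0, 0, 0]], [[0, 0, 0], [0, 0, 0]]]}}

```text
time: 11.4
tool_pos: [605.6, 121.6, 130.9]
tcp_rot: [3.141, 0.001, 2.893]
contact_force: [0.1, -0.6, -0.4]
grip_width: 0.0
finger_force: 0.0
```

Call:
{"api": "servo_tool", "payload": {"deltas": [[[0, 0, 0], [0, 0, 0]], [[0, 0, 0], [0, 0, 0]], [[0, 0, 0], [0, 0, 0]], [[0, 0, 0], [0, 0, 0]], [[0, 0, 0], [0, 0, 0]], [[0, 0, 0], [0, 0, 0]], [[0, 0, 0], [0, 0, 0]], [[0, 0, 0], [0, 0, 0]], [[0, 0, 0], [0, 0, 0]], [[0, 0, 0], [0, 0, 0]], [[0, 0, 0], [0, 0, 0]], [[0, 0, 0], [0, 0, 0]], [[0, 0, 0], [0, 0, 0]], [[0, 0, 0], [0, 0, 0]], [[0, 0, 0], [0, 0, 0]], [[0, 0, 0], [0, 0, 0]], [[0, 0, 0], [0, 0, 0]], [[0, 0, 0], [0, 0, 0]], [[0, 0, 0], [0, 0, 0]], [[0, 0, 0], [0, 0, 0]]]}}

```text
time: 13.9
tool_pos: [605.3, 121.6, 130.5]
tcp_rot: [3.142, -0.0, 2.893]
contact_force: [0.0, -0.7, -0.2]
grip_width: 0.6
finger_force: 0.0
```

Call:
{"api": "servo_tool", "payload": {"deltas": [[[0, 0, -0.0175], [0, 0, 0]], [[0, 0, -0.0175], [0, 0, 0]], [[0.0003, -0.04, 0], [0, 0, 0]], [[0.0003, -0.04, 0], [0, 0, 0]], [[0.0003, -0.04, 0], [0, 0, 0]], [[0.0003, -0.04, 0], [0, 0, 0]], [[0.0003, -0.04, 0], [0, 0, 0]], [[0.0003, -0.04, 0], [0, 0, 0]], [[0.0003, -0.04, 0], [0, 0, 0]], [[0.0003, -0.04, 0], [0, 0, 0]], [[0.0003, -0.04, 0], [0, 0, 0]], [[0.0003, -0.04, 0], [0, 0, 0]], [[0, 0, 0], [0, 0, 0]], [[0, 0, 0.03], [0, 0, 0]], [[0, 0, 0.03], [0, 0, 0]], [[0, 0, 0.025], [0, 0, 0]], [[0, 0, 0], [0, 0, 0]], [[0, 0, 0], [0, 0, 0]]]}}

```text
time: 16.15
tool_pos: [504.6, -265.2, 81.5]
tcp_rot: [-3.141, 0.001, 2.893]
contact_force: [-0.7, -0.0, 0.6]
grip_width: 0.5
finger_force: 0.0
```

Call:
{"api": "servo_tool", "payload": {"deltas": [[[0, 0, 0.004], [0, 0, 0]], [[0, 0, 0.003], [0, 0, 0]], [[0, 0, 0.002], [0, 0, 0]], [[0, 0, 0.002], [0, 0, 0]], [[0, 0, 0.002], [0, 0, 0]], [[0, 0, 0.002], [0, 0, 0]], [[0, 0, 0.001], [0, 0, 0]], [[0, 0, 0.001], [0, 0, 0]], [[0, 0, 0], [0, 0, 0]], [[0, 0, 0], [0, 0, 0]], [[0, 0, 0], [0, 0, 0]]]}}

```text
time: 17.52
tool_pos: [504.1, -265.4, 64.9]
tcp_rot: [-3.141, 0.001, 2.893]
contact_force: [-4.7, 2.1, 13.2]
grip_width: 0.5
finger_force: 6.4
```

Call:
{"api": "servo_tool", "payload": {"deltas": [[[0, 0, -0.005], [0, 0, 0]], [[0, 0, -0.01], [0, 0, 0]], [[0, 0, -0.025], [0, 0, 0]], [[0, 0, -0.03], [0, 0, 0]], [[0, 0, -0.03], [0, 0, 0]], [[0, 0, 0], [0, 0, 0]], [[0, 0, 0], [0, 0, 0]], [[0, 0, 0], [0, 0, 0]], [[0, 0, 0], [0, 0, 0]]]}}

```text
time: 18.65
tool_pos: [503.6, -265.1, 162.6]
tcp_rot: [3.141, -0.002, 2.893]
contact_force: [0.5, 0.2, 0.6]
grip_width: 0.4
finger_force: 0.0
```

```bash
python3 - <<'E'
from plant import bot
o=bot.get_obs();print(o['time'],o['tool_pos'],o['contact_force']);print(bot.close_job())
E
```

```text
18.65 [ 503.6215185  -265.12450647  162.55558612] [0.53654583 0.21110695 0.58356649]
the job is handed in; nothing more can be done
None
```

I started filming with the big button, held over the empty seat and then the proud cell (over 2 s each, about 2 cm above), pressed the button again to stop, and handed the job in at 18.65 s; no verdict was shown.

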